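# Present the next slide to the label reader

## Task

Two slides in carriers lie on the bench, one label side up and the other, already read, label side down; seen from above with the notched end pointing away from you, the notch is at the right-hand corner if the label side is up. Pick up the slide that lies label side up and present its notched (label) end to the reader: held level, label side up, lengthwise into the open front, the label end centred beneath the window in the hood and about midway between base and hood, without touching the reader. Finish still holding it there quite still, and leave the other slide and everything else where they are.

Things in the scene. Friction and masses are not known exactly. Their poses are not given: they have to be found in the camera images.
- slide_next: slide to present, label side up: flat carrier 110 (x) x 40 (y) x 8 mm, about 60 g; clear glass with blue side rails, a white frosted pad 27 mm long at each end. A square 11 mm notch in the +x, -y corner marks the label end. Origin: centre of the underside; +x to the label end, +z out of the label side. Grip it across the 40 mm width, on the half away from the notch
- label_centre (a point): centre of the frosted pad of the label end of slide_next, on its upper face: 41.5 mm from the slide's origin along its +x, 8 mm above its underside
- slide_done: the other slide, already read, lying label side down; same looks and size, except that the notch, seen from above, is at the left-hand corner of its notched end (+x, +y). Origin: centre of the face it lies on; +x to its notched end, +z up. Leave it alone
- reader: fixed label reader. White base 14 mm high, x -30 to 82, y +-42 mm; column at the back, x 52 to 82, 86 mm high; black hood x -30 to 52, y +-35, z 66 to 80 mm, with a clear 36 mm square window over the origin and a pale square on the base below it. Gap open in front (-x) and at both sides. Origin: on the bench under the window; +x from the front to the column. The slide goes in from -x, along x
- read_point (a point): where the centre of the label pad must be held: on the reader's vertical axis through the window's centre, 40 mm above the bench (midway between base and hood)
- petri: round dish with red contents, 92 mm across, 15 mm high, loose; origin under its centre; leave alone
- vial: small white bottle with green cap, 29 mm across, 61 mm high, loose; origin under its centre; leave alone
- marker: blue marker pen, 133 mm long (along its y), 19 mm high, loose; origin under its middle; leave alone
There are look-alikes about, which are no part of the job. What is shaped like the slide_next but red is not meant.

How it is judged:
By the outcome, as a careful person would: the job done as asked, in the order asked, and still so for the second after the job is handed in, while the arm keeps its last pose, push and grip.
It also fails if it takes over 32 s, if anything falls off the work surface, if the arm or the gripper's body presses on something with over 40 N, if the wrist force passes 120 N, or if a joint passes its speed limit or range.

## Robot

A 7-joint arm with a two-finger parallel gripper is mounted at the origin on a cart in front of the work surface, level with it; the furniture and walls round the work are solid. World frame = base frame: x ahead of the robot, y to its left, z up, the work surface at z = 0. Lengths are in m, angles in rad, forces in N, time in s.
With the tool pointing down it reaches from about 0.4 to 0.875 m from the base axis. Payload 4.4 kg.
Tool frame: the origin (TCP) lies midway between the tips of the shut fingers; the grasp point (between the pads) lies 19 mm behind it; z points along the fingers, y is the line along which they close (so a half turn about z gives the same grasp; the last joint's range is limited). The gripper opens to 85 mm and grips with 20 to 120 N. Pads are 22 mm wide; open, the fingers measure 114 mm over their backs; the gripper's body (76 mm by 85 mm) begins 54 mm behind the grasp point. The pads swing forward as they close: fully open they stand 13 mm farther back than shut.
Start: joints at [-1.187, 0.628, 0.038, 1.517, -0.027, 0.996, -0.02], TCP at [0.283, 0.585, 0.231] pointing down, gripper open.
Joint ranges: [-3.06, 3.06], [-0.37, 2.12], [-1.25, 1.32], [0.18, 2.47], [-1.1, 4.24], [0.23, 1.98], [-2.94, 2.94]. Speed limits (rad/s): [2.57, 2.57, 3.14, 3.14, 3.14, 3.14, 3.14].

## Interface

Orientations are given as a 3x3 rotation matrix whose columns are the frame's x, y, z axes.
In Python, from station import arm gives the robot as it stands.
- The arm moves only by the tool play_rows, never from a script. Its argument "rows" is a list of rows, each an object of numbers: "x", "y", "z": the shift along the tool's x, y, z in m; "rx", "ry", "rz": the turn, a rotation vector about the tool's x, y, z in rad; "jaw": the opening, from 0 (shut) to 1 (fully open). In form: [{"x": .., "y": .., "z": .., "rx": .., "ry": .., "rz": .., "jaw": ..}, ...]. A call has 1 to 10 rows; each row shifts and turns the commanded pose from where the row before left it, along the tool's axes as they then stand; what a row does not reach is not made up. A row lasts 1/8 s, in which the tool goes at most 62.5 mm and 10.7 degrees, less where a joint would pass 70% of its speed; a pose out of reach is approached as far as the arm can. A call with a gripper value outside its range is refused whole. The fingers move at their own pace and stop on an object; "grip_force" is the grip in N (left out, the last holds). Time passes only in rows, so rows that do not move let the fingers close. It gives the time, the measured TCP pose, the force, the opening and the grip force at its end, in the units of the state.
- arm.sense(): the state, without advancing time (a new reading comes with each control period).
- arm.read_camera(name): name is "scene" or "top" or "wrist"; returns (picture, depth): 420x560x3 uint8, blue, green, red; 420x560 float32, m along the optical axis (not along the pixel's ray), 0 where there is no reading.
- arm.camera_model(name): a dict with "intrinsics" (3x3 intrinsics, pixels), "dist_coeffs" ([k1, k2, p1, p2, k3] as OpenCV has them; the pictures are not rectified), "extrinsics" (4x4, takes a point from camera to world coordinates). Camera axes: x right, y down, z forward; pixel columns grow to the right and rows downward; lengths in m; the calibration is good to about 2 mm. A picture is of the moment at which its call begins: read the wrist's pose just before it. camera_model takes no time and is no camera call; for the wrist camera it gives the pose at the moment of the call.
- arm.sign_off(): hands the job in; it is judged then, once.
The state is a dict: "clock": time; "qpos": joint angles; "dq": joint speeds; "effort": joint torques, N m; "position": TCP position; "tcp_rot": TCP orientation; "ft_force": force on the tool from outside, world axes, zero at the start; "wrist_torque": the same for the moment, N m; "grip_width": finger opening in m; "gripper_force": force on a finger pad.
Only numpy, scipy, OpenCV 4.12 (cv2) and the standard library are available. Lean on these libraries where they do the work, as an engineer would, in place of code of your own. Each camera call takes 0.05 s, during which the arm holds its last target. There are 200 camera calls.

## Working session

There is one attempt and no reset: what is moved stays moved. The work goes in short steps, Python scripts to look and compute and a tool call to move; the robot and the scene stay as the last step left them, time stands still between calls to the robot, and variables do not carry over. Pictures are saved under pics/ and viewed, at most 11 in all, crops included, and the job is handed in when it is done.

Besides the shell and the picture viewer there is one more tool, called after "Call:" as name(argument=value, ...) on one line, values as JSON. play_rows: Moves the arm, as the interface text tells. Its arguments: {"type":"object","properties":{"rows":{"type":"array","items":{"type":"object","properties":{"x":{"type":"number"},"y":{"type":"number"},"z":{"type":"number"},"rx":{"type":"number"},"ry":{"type":"number"},"rz":{"type":"number"},"jaw":{"type":"number"}}}},"grip_force":{"type":"number"}},"required":["rows"]}

```bash
mkdir -p pics; python3 - <<'E'
from station import arm
import cv2,numpy as np
s=arm.sense();print(s['clock'],s['position'],s['tcp_rot'],s['grip_width'])
for n in('top','scene'):
    p,d=arm.read_camera(n);m=arm.camera_model(n);cv2.imwrite(f'pics/{n}0.png',p);np.savez(f'{n}0.npz',p=p,d=d,**{k:np.array(v) for k,v in m.items()})
    print(n,np.round(m['intrinsics'],1).tolist(),m['dist_coeffs'],np.round(m['extrinsics'],3).tolist())
E
```

```text
0.0 [0.28229905 0.58479433 0.23036675] [[-9.00541822e-01  4.34768655e-01 -8.01896085e-04]
 [ 4.34769393e-01  9.00540136e-01 -1.74314594e-03]
 [-3.57256060e-05 -1.91841570e-03 -9.99998159e-01]] 0.08547486878810268
top [[473.7, 0.0, 276.7], [0.0, 473.7, 208.6], [0.0, 0.0, 1.0]] [0.00374063 0.         0.         0.         0.        ] [[-0.026, -0.994, 0.104, 0.38], [-1.0, 0.025, -0.006, -0.098], [0.003, -0.104, -0.995, 1.115], [0.0, 0.0, 0.0, 1.0]]
scene [[440.4, 0.0, 278.9], [0.0, 440.4, 214.0], [0.0, 0.0, 1.0]] [0.00643542 0.         0.         0.         0.        ] [[0.522, -0.415, 0.745, -0.284], [-0.853, -0.237, 0.465, -0.552], [-0.017, -0.878, -0.478, 0.543], [0.0, 0.0, 0.0, 1.0]]
```

View pics/top0.png

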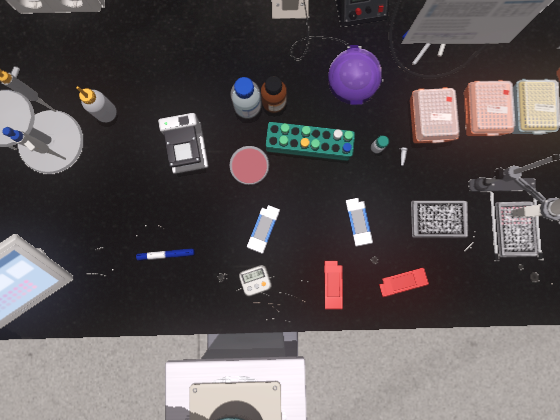

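View pics/scene0.png

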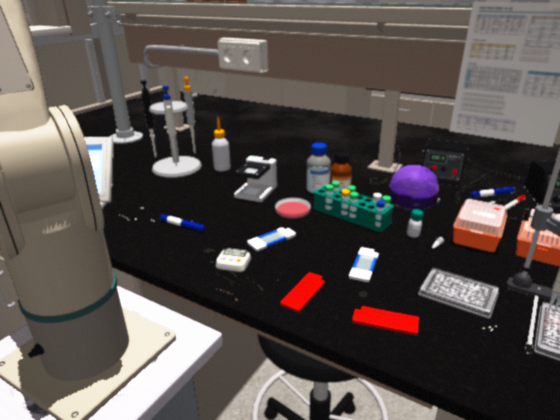

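Top view: the candidates are two blue/white slides at (263,229) and (359,222); the red look-alikes at (333,285) and (404,282) are excluded. The reader is at (183,143), with its column towards the top. I'll enlarge both slides and the reader to tell the notches apart.

```bash
python3 - <<'E'
import cv2,numpy as np
p=np.load('top0.npz')['p']
c=[cv2.resize(p[y-32:y+32,x-32:x+32],(390,390),interpolation=cv2.INTER_CUBIC) for x,y in((263,229),(359,222))]
cv2.imwrite('pics/crop1.png',np.hstack(c))
cv2.imwrite('pics/crop2.png',cv2.resize(p[100:185,145:225],None,fx=7,fy=7,interpolation=cv2.INTER_CUBIC))
E
```

```text
(no output)
```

View pics/crop1.png

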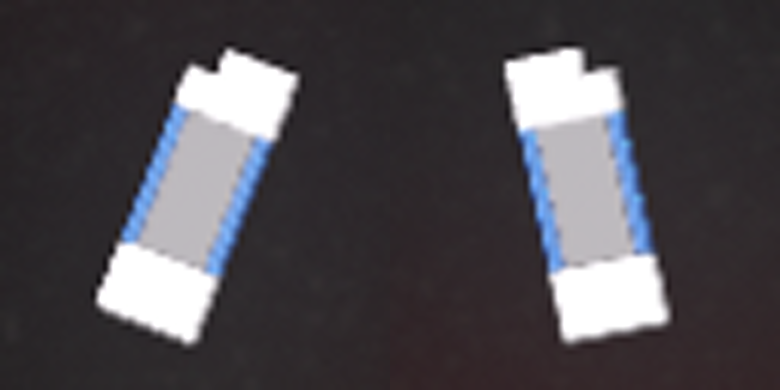

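View pics/crop2.png

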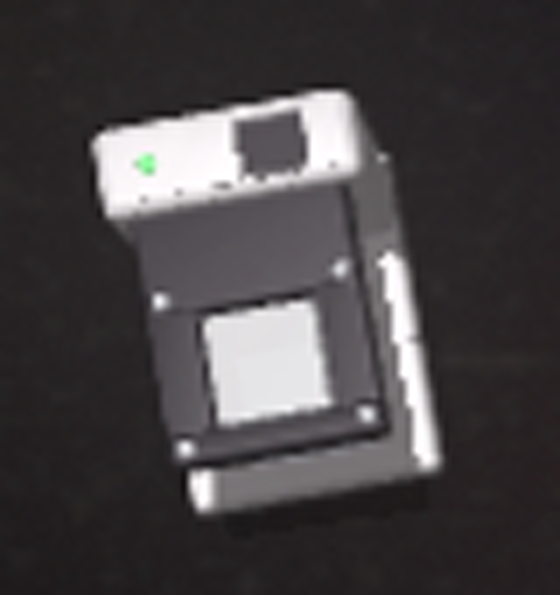

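Left crop (263,229): the notch is at the left corner of the far end, so it lies label side down (slide_done). Right crop (359,222): the notch is at the right corner, so it is label side up, which makes it slide_next. The second crop shows the reader with its column at the top, its front at the bottom and the window at about (183,152) in the full image.

```bash
cat > h.py <<'E'
import cv2,numpy as np
def ray(z,px,h):
    K,D,E=z['intrinsics'],z['dist_coeffs'],z['extrinsics']
    u=cv2.undistortPoints(np.array(px,float).reshape(-1,1,2),K,D).reshape(-1,2)
    d=np.c_[u,np.ones(len(u))]@E[:3,:3].T;o=E[:3,3]
    return o+d*((h-o[2])/d[:,2])[:,None]
def proj(z,P):
    E=np.linalg.inv(z['extrinsics'])
    return cv2.projectPoints(np.array(P,float),cv2.Rodrigues(E[:3,:3])[0],E[:3,3],z['intrinsics'],z['dist_coeffs'])[0].reshape(-1,2)
def cloud(z):
    d=z['d'];v,u=np.mgrid[:d.shape[0],:d.shape[1]]
    n=cv2.undistortPoints(np.c_[u.ravel(),v.ravel()].astype(float).reshape(-1,1,2),z['intrinsics'],z['dist_coeffs']).reshape(-1,2)
    P=np.c_[n,np.ones(len(n))]*d.reshape(-1,1)
    return (P@z['extrinsics'][:3,:3].T+z['extrinsics'][:3,3]).reshape(*d.shape,3)
E
python3 - <<'E'
from h import *
z=np.load('top0.npz');p=z['p'].astype(int);C=cloud(z)
def rect(pts): 
    (c,s,a)=cv2.minAreaRect(pts.astype(np.float32));return np.round(c,4),np.round(s,4),round(a,1),np.round(cv2.boxPoints((c,s,a)),4).tolist()
for n,(x,y) in dict(next=(359,222),done=(263,229)).items():
    m=np.zeros(p.shape[:2],np.uint8);m[y-32:y+32,x-32:x+32]=p[y-32:y+32,x-32:x+32].max(2)>110
    cs=max(cv2.findContours(m,cv2.RETR_EXTERNAL,cv2.CHAIN_APPROX_NONE)[0],key=cv2.contourArea).reshape(-1,2)
    print(n,rect(ray(z,cs,.008)[:,:2]),'z',np.median(C[...,2][m>0]))
s=(slice(100,185),slice(145,225));Z=C[s][...,2];print(np.histogram(Z,np.arange(-.01,.1,.005)))
m=np.zeros(p.shape[:2],np.uint8)
for n,lo,hi,h in(('col',.0832,.092,.086),('hood',.074,.083,.08)):
    k=np.zeros(p.shape[:2],np.uint8);k[s]=(Z>lo)&(Z<hi)
    cs=cv2.findContours(k,cv2.RETR_EXTERNAL,cv2.CHAIN_APPROX_NONE)[0];cs=max(cs,key=cv2.contourArea).reshape(-1,2)
    print(n,k.sum(),rect(ray(z,cs,h)[:,:2]))
k=np.zeros(p.shape[:2],np.uint8);k[142:163,172:195]=p[142:163,172:195].min(2)>150
cs=max(cv2.findContours(k,cv2.RETR_EXTERNAL,cv2.CHAIN_APPROX_NONE)[0],key=cv2.contourArea).reshape(-1,2)
print('win',rect(ray(z,cs,.08)[:,:2]),rect(cs))
E
```

```text
next (array([ 0.4618, -0.2964]), array([0.1116, 0.0422]), 9.7, [[0.4032999873161316, -0.2849999964237213], [0.41040000319480896, -0.32670000195503235], [0.5203999876976013, -0.3077999949455261], [0.5131999850273132, -0.2662000060081482]]) z 0.007821887857163423
done (array([ 0.4514, -0.0715]), array([0.0419, 0.1117]), 67.1, [[0.3917999863624573, -0.0689999982714653], [0.49459999799728394, -0.11249999701976776], [0.5109999775886536, -0.0738999992609024], [0.4081000089645386, -0.030400000512599945]]) z 0.0080886070657048
(array([   4, 1150, 3250,  247,  190,  183,    8,    6,    6,    5,    3,
          8,    5,    6,    3,   11,  137,  440,  703,  388,   20]), array([-0.01 , -0.005,  0.   ,  0.005,  0.01 ,  0.015,  0.02 ,  0.025,
        0.03 ,  0.035,  0.04 ,  0.045,  0.05 ,  0.055,  0.06 ,  0.065,
        0.07 ,  0.075,  0.08 ,  0.085,  0.09 ,  0.095]))
col 584 (array([0.6849, 0.1117]), array([0.036 , 0.0831]), 9.2, [[0.6604999899864197, 0.14980000257492065], [0.673799991607666, 0.06780000030994415], [0.7092999815940857, 0.07360000163316727], [0.6959999799728394, 0.15559999644756317]])
hood 1006 (array([0.6344, 0.1034]), array([0.087 , 0.0794]), 9.0, [[0.5853000283241272, 0.13580000400543213], [0.5976999998092651, 0.05739999935030937], [0.6836000084877014, 0.07100000232458115], [0.6711999773979187, 0.149399995803833]])
win (array([0.6217, 0.1011]), array([0.0349, 0.0353]), 9.1, [[0.6017000079154968, 0.11580000072717667], [0.6072999835014343, 0.08089999854564667], [0.6417999863624573, 0.08640000224113464], [0.6362000107765198, 0.12129999697208405]]) (array([182.652, 151.336]), array([15.3841, 16.0103]), 79.7, [[173.39999389648438, 145.1999969482422], [189.15199279785156, 142.33599853515625], [191.9040069580078, 157.4720001220703], [176.15199279785156, 160.33599853515625]])
```

Slide_next is at (0.462,-0.296), yaw 9.7°, measured size 111.6x42.2 mm, z 7.8 mm. Reader origin is (0.622,0.101), yaw 9.2°. Both sizes and heights agree with what is given, so I'll move round to the slide.

Call:
play_rows(rows=[{"x": -0.0463,"y": -0.0308},{"x": -0.0463,"y": -0.0308},{"x": -0.0463,"y": -0.0308},{"x": -0.0463,"y": -0.0308},{"x": -0.0463,"y": -0.0308},{"x": -0.0463,"y": -0.0308},{"x": -0.0463,"y": -0.0308},{"rz": -0.155},{"rz": -0.155},{"rz": -0.155}])

```text
validation failed for argument at $.ro...
```

Call:
play_rows(rows=[{"rz": -0.155},{"x": 0.0163,"y": -0.0595},{"x": 0.0163,"y": -0.0595},{"x": 0.0163,"y": -0.0595},{"x": 0.0163,"y": -0.0595},{"x": 0.0163,"y": -0.0595},{"x": 0.0163,"y": -0.0595},{"x": 0.0163,"y": -0.0595},{"x": 0.0163,"y": -0.0595},{"x": 0.0163,"y": -0.0595}])

```text
validation failed for argument at $.ro...
```

```bash
cat > st.py <<'E'
from station import arm
import numpy as np
def st():
    s=arm.sense();R=np.array(s['tcp_rot']);P=np.array(s['position'])
    print('t',s['clock'],'P',np.round(P,4),'yaw(y-90)',round(np.degrees(np.arctan2(R[1,1],R[0,1]))-90,2),'z',np.round(R[:,2],4),'q',np.round(s['qpos'],2),'w',round(s['grip_width'],4),'gf',s['gripper_force'],'F',np.round(s['ft_force'],1))
    return P,R
def to(P,R,T,yaw):
    a=np.radians(yaw);Y=np.array([-np.sin(a),np.cos(a),0]);Z=np.array([0,0,-1.]);D=np.c_[np.cross(Y,Z),Y,Z]
    import cv2
    print('tool shift',np.round(R.T@(np.array(T)-P),4),'rotvec',np.round(cv2.Rodrigues(R.T@D)[0].ravel(),4))
E
python3 - <<'E'
from st import *
import cv2
P,R=st();to(P,R,[.4263,-.3025,.06],9.75)
m=arm.camera_model('wrist');p,d=arm.read_camera('wrist');cv2.imwrite('pics/w1.png',p);np.savez('w1.npz',p=p,d=d,**{k:np.array(v) for k,v in m.items()})
E
```

```text
t 0.1 P [0.2823 0.5849 0.2305] yaw(y-90) -25.77 z [-7.0e-04 -1.5e-03 -1.0e+00] q [-1.19  0.63  0.04  1.52 -0.03  1.   -0.02] w 0.0855 gf 0.0 F [-0.4 -0.6  0.3]
tool shift [-0.5155 -0.7362  0.1717] rotvec [-1.6e-03 -5.0e-04 -6.2e-01]
```

View pics/w1.png

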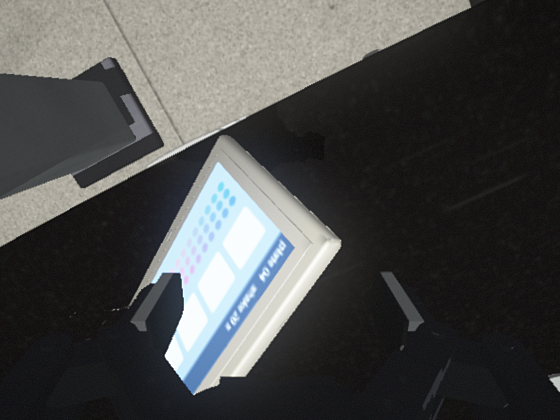

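The moves were refused because the rows need every field, so the arm hasn't moved. The wrist view shows only the tablet (around 240,270) under the start pose. Resending with full rows.

Call:
play_rows(rows=[{"x": -0.0463,"y": -0.0308,"z": 0,"rx": 0,"ry": 0,"rz": 0,"jaw": 1},{"x": -0.0463,"y": -0.0308,"z": 0,"rx": 0,"ry": 0,"rz": 0,"jaw": 1},{"x": -0.0463,"y": -0.0308,"z": 0,"rx": 0,"ry": 0,"rz": 0,"jaw": 1},{"x": -0.0463,"y": -0.0308,"z": 0,"rx": 0,"ry": 0,"rz": 0,"jaw": 1},{"x": -0.0463,"y": -0.0308,"z": 0,"rx": 0,"ry": 0,"rz": 0,"jaw": 1},{"x": -0.0463,"y": -0.0308,"z": 0,"rx": 0,"ry": 0,"rz": 0,"jaw": 1},{"x": -0.0463,"y": -0.0308,"z": 0,"rx": 0,"ry": 0,"rz": 0,"jaw": 1},{"x": 0,"y": 0,"z": 0,"rx": 0,"ry": 0,"rz": -0.155,"jaw": 1},{"x": 0,"y": 0,"z": 0,"rx": 0,"ry": 0,"rz": -0.155,"jaw": 1},{"x": 0,"y": 0,"z": 0,"rx": 0,"ry": 0,"rz": -0.155,"jaw": 1}], grip_force=50)

```text
clock: 1.4
position: [0.4806, 0.25, 0.2311]
tcp_rot: [[-1.0, -0.02, -0.001], [-0.02, 1.0, -0.0], [0.001, -0.0, -1.0]]
ft_force: [0.3, -0.3, -0.8]
grip_width: 0.0856
gripper_force: 0.0
```

Call:
play_rows(rows=[{"x": 0,"y": 0,"z": 0,"rx": 0,"ry": 0,"rz": -0.155,"jaw": 1},{"x": 0.0163,"y": -0.0595,"z": 0,"rx": 0,"ry": 0,"rz": 0,"jaw": 1},{"x": 0.0163,"y": -0.0595,"z": 0,"rx": 0,"ry": 0,"rz": 0,"jaw": 1},{"x": 0.0163,"y": -0.0595,"z": 0,"rx": 0,"ry": 0,"rz": 0,"jaw": 1},{"x": 0.0163,"y": -0.0595,"z": 0,"rx": 0,"ry": 0,"rz": 0,"jaw": 1},{"x": 0.0163,"y": -0.0595,"z": 0,"rx": 0,"ry": 0,"rz": 0,"jaw": 1},{"x": 0.0163,"y": -0.0595,"z": 0,"rx": 0,"ry": 0,"rz": 0,"jaw": 1},{"x": 0.0163,"y": -0.0595,"z": 0,"rx": 0,"ry": 0,"rz": 0,"jaw": 1},{"x": 0.0163,"y": -0.0595,"z": 0,"rx": 0,"ry": 0,"rz": 0,"jaw": 1},{"x": 0.0163,"y": -0.0595,"z": 0,"rx": 0,"ry": 0,"rz": 0,"jaw": 1}])

```text
clock: 2.65
position: [0.4264, -0.3042, 0.2313]
tcp_rot: [[-0.986, -0.169, 0.0], [-0.169, 0.986, 0.0], [-0.0, 0.0, -1.0]]
ft_force: [0.5, 0.2, -0.3]
grip_width: 0.0855
gripper_force: 0.0
```

```bash
python3 - <<'E'
from st import *
import cv2
P,R=st();to(P,R,[.4263,-.3025,.06],9.75)
m=arm.camera_model('wrist');p,d=arm.read_camera('wrist');cv2.imwrite('pics/w2.png',p);np.savez('w2.npz',p=p,d=d,**{k:np.array(v) for k,v in m.items()})
E
```

```text
t 2.65 P [ 0.4264 -0.3042  0.2313] yaw(y-90) 9.76 z [ 2.e-04  2.e-04 -1.e+00] q [ 0.6   0.45 -0.05  1.87  0.03  0.83  2.28] w 0.0855 gf 0.0 F [ 0.5  0.2 -0.3]
tool shift [-1.000e-04  1.700e-03  1.713e-01] rotvec [0.0001 0.0003 0.0001]
```

View pics/w2.png

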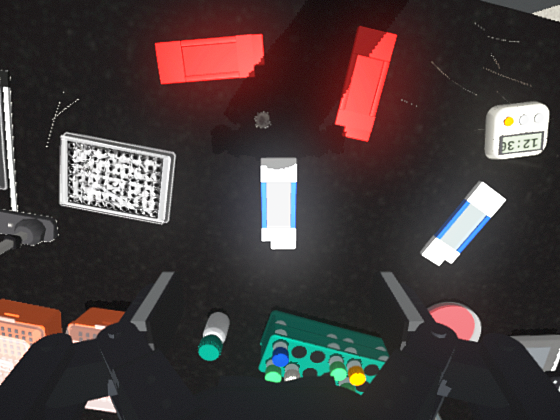

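Wrist view: slide_next is at (279,203), upright in the image and square between the fingers, with its notch at the lower left. I'll refine its pose from this nearer view.

```bash
python3 - <<'E'
from h import *
z=np.load('w2.npz');p=z['p'].astype(int)
m=np.zeros(p.shape[:2],np.uint8);m[150:256,245:315]=p[150:256,245:315].max(2)>110
cs=max(cv2.findContours(m,cv2.RETR_EXTERNAL,cv2.CHAIN_APPROX_NONE)[0],key=cv2.contourArea).reshape(-1,2)
q=ray(z,cs,.008)[:,:2];r=cv2.minAreaRect(q.astype(np.float32));print(cs.min(0),cs.max(0),r)
# width line from rails: mid of left/right edges per row
b=(p[...,0]-p[...,2]>60)&(m>0);rows=[v for v in range(190,232) if b[v].sum()>4]
L=np.array([[np.where(b[v])[0].min(),v] for v in rows]);Rr=np.array([[np.where(b[v])[0].max(),v] for v in rows])
A=ray(z,L,.008);B=ray(z,Rr,.008);M=(A+B)/2
print('width',np.linalg.norm(A-B,axis=1).mean());f=np.polyfit(M[:,0],M[:,1],1);print('yaw',np.degrees(np.arctan(f[0])),'y at x=.4263',np.polyval(f,.4263),'y at .4618',np.polyval(f,.4618), 'rail x',M[:,0].min(),M[:,0].max())
E
```

```text
[260 158] [296 249] ((0.4617546498775482, -0.2950534522533417), (0.11115524172782898, 0.04215128719806671), 10.095775604248047)
width 0.04002471680687638
yaw 8.995654297457225 y at x=.4263 -0.30081253117627915 y at .4618 -0.2951926436182518 rail x 0.443296227023077 0.48807323739684005
```

Call:
play_rows(rows=[{"x": -0.0004,"y": 0.0027,"z": 0.05,"rx": 0,"ry": 0,"rz": 0,"jaw": 0.75},{"x": 0,"y": 0,"z": 0.05,"rx": 0,"ry": 0,"rz": 0,"jaw": 0.75},{"x": 0,"y": 0,"z": 0.05,"rx": 0,"ry": 0,"rz": 0,"jaw": 0.75},{"x": 0,"y": 0,"z": 0.045,"rx": 0,"ry": 0,"rz": 0,"jaw": 0.75},{"x": 0,"y": 0,"z": 0.021,"rx": 0,"ry": 0,"rz": 0,"jaw": 0.75},{"x": 0,"y": 0,"z": 0.008,"rx": 0,"ry": 0,"rz": 0,"jaw": 0.6},{"x": 0,"y": 0,"z": 0.006,"rx": 0,"ry": 0,"rz": 0,"jaw": 0.6},{"x": 0,"y": 0,"z": 0,"rx": 0,"ry": 0,"rz": 0,"jaw": 0.6},{"x": 0,"y": 0,"z": 0,"rx": 0,"ry": 0,"rz": 0,"jaw": 0.6}])

```text
clock: 3.82
position: [0.4273, -0.2999, 0.0021]
tcp_rot: [[-0.986, -0.169, 0.001], [-0.169, 0.986, -0.001], [-0.001, -0.001, -1.0]]
ft_force: [-0.1, 0.1, -0.3]
grip_width: 0.0514
gripper_force: 0.0
```

```bash
python3 - <<'E'
from st import *
import cv2
P,R=st()
m=arm.camera_model('wrist');p,d=arm.read_camera('wrist');cv2.imwrite('pics/w3.png',p);np.savez('w3.npz',p=p,d=d,**{k:np.array(v) for k,v in m.items()})
E
```

```text
t 3.825 P [ 0.4273 -0.2999  0.0021] yaw(y-90) 9.75 z [ 1.3e-03 -8.0e-04 -1.0e+00] q [ 0.57  0.82 -0.02  2.02  0.06  0.3   2.24] w 0.0514 gf 0.0 F [-0.1  0.1 -0.3]
```

View pics/w3.png

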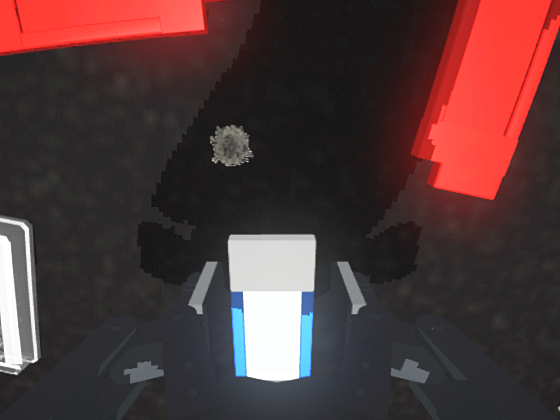

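The fingers straddle the plain half of the slide, which is centred at about column 272 against 277 for the fingers. I'll shift 1.5 mm, lower 3 mm and close.

Call:
play_rows(rows=[{"x": 0,"y": -0.0015,"z": 0.003,"rx": 0,"ry": 0,"rz": 0,"jaw": 0.6},{"x": 0,"y": 0,"z": 0,"rx": 0,"ry": 0,"rz": 0,"jaw": 0.6}])

```text
clock: 4.12
position: [0.427, -0.3012, -0.0017]
tcp_rot: [[-0.986, -0.169, 0.0], [-0.169, 0.986, -0.0], [-0.0, -0.0, -1.0]]
ft_force: [-0.2, 0.7, -0.2]
grip_width: 0.051
gripper_force: 0.0
```

Call:
play_rows(rows=[{"x": 0,"y": 0,"z": 0,"rx": 0,"ry": 0,"rz": 0,"jaw": 0.4},{"x": 0,"y": 0,"z": 0,"rx": 0,"ry": 0,"rz": 0,"jaw": 0.3},{"x": 0,"y": 0,"z": 0,"rx": 0,"ry": 0,"rz": 0,"jaw": 0.3},{"x": 0,"y": 0,"z": 0,"rx": 0,"ry": 0,"rz": 0,"jaw": 0.3},{"x": 0,"y": 0,"z": 0,"rx": 0,"ry": 0,"rz": 0,"jaw": 0.3}], grip_force=60)

```text
clock: 4.75
position: [0.4271, -0.3012, -0.001]
tcp_rot: [[-0.986, -0.169, 0.0], [-0.169, 0.986, -0.0], [-0.0, -0.0, -1.0]]
ft_force: [-0.6, 0.5, 7.1]
grip_width: 0.0382
gripper_force: 62.9
```

Call:
play_rows(rows=[{"x": 0,"y": 0,"z": -0.01,"rx": 0,"ry": 0,"rz": 0,"jaw": 0.3},{"x": 0,"y": 0,"z": -0.03,"rx": 0,"ry": 0,"rz": 0,"jaw": 0.3},{"x": 0,"y": 0,"z": -0.04,"rx": 0,"ry": 0,"rz": 0,"jaw": 0.3},{"x": 0,"y": 0,"z": -0.04,"rx": 0,"ry": 0,"rz": 0,"jaw": 0.3},{"x": 0,"y": 0,"z": 0,"rx": 0,"ry": 0,"rz": 0,"jaw": 0.3}])

```text
clock: 5.38
position: [0.4288, -0.3023, 0.1214]
tcp_rot: [[-0.986, -0.169, 0.005], [-0.169, 0.986, -0.003], [-0.005, -0.004, -1.0]]
ft_force: [0.5, 0.1, -0.5]
grip_width: 0.038
gripper_force: 60.5
```

Call:
play_rows(rows=[{"x": -0.0114,"y": 0.0365,"z": 0,"rx": 0,"ry": 0,"rz": 0,"jaw": 0.3},{"x": -0.0114,"y": 0.0365,"z": 0,"rx": 0,"ry": 0,"rz": 0,"jaw": 0.3},{"x": -0.0114,"y": 0.0365,"z": 0,"rx": 0,"ry": 0,"rz": 0,"jaw": 0.3},{"x": -0.0114,"y": 0.0365,"z": 0,"rx": 0,"ry": 0,"rz": 0,"jaw": 0.3},{"x": -0.0114,"y": 0.0365,"z": 0,"rx": 0,"ry": 0,"rz": 0,"jaw": 0.3},{"x": -0.0114,"y": 0.0365,"z": 0,"rx": 0,"ry": 0,"rz": 0,"jaw": 0.3},{"x": -0.0114,"y": 0.0365,"z": 0,"rx": 0,"ry": 0,"rz": 0,"jaw": 0.3},{"x": -0.0114,"y": 0.0365,"z": 0,"rx": 0,"ry": 0,"rz": 0,"jaw": 0.3},{"x": -0.0114,"y": 0.0365,"z": 0,"rx": 0,"ry": 0,"rz": 0,"jaw": 0.3},{"x": -0.0114,"y": 0.0365,"z": 0,"rx": 0,"ry": 0,"rz": 0.01,"jaw": 0.3}])

```text
clock: 6.62
position: [0.4769, 0.0791, 0.1176]
tcp_rot: [[-0.987, -0.159, -0.002], [-0.159, 0.987, -0.0], [0.002, -0.0, -1.0]]
ft_force: [0.6, -0.1, -0.1]
grip_width: 0.0377
gripper_force: 60.4
```

Call:
play_rows(rows=[{"x": 0,"y": 0,"z": 0.04,"rx": 0,"ry": 0,"rz": 0,"jaw": 0.3},{"x": 0,"y": 0,"z": 0.03,"rx": 0,"ry": 0,"rz": 0,"jaw": 0.3},{"x": 0,"y": 0,"z": 0.015,"rx": 0,"ry": 0,"rz": 0,"jaw": 0.3},{"x": 0,"y": 0,"z": 0,"rx": 0,"ry": 0,"rz": 0,"jaw": 0.3},{"x": 0,"y": 0,"z": 0,"rx": 0,"ry": 0,"rz": 0,"jaw": 0.3}])

```text
clock: 7.25
position: [0.4781, 0.0779, 0.034]
tcp_rot: [[-0.987, -0.159, 0.001], [-0.159, 0.987, 0.0], [-0.001, 0.0, -1.0]]
ft_force: [0.0, 0.2, -1.4]
grip_width: 0.0384
gripper_force: 60.4
```

```bash
python3 - <<'E'
from st import *
import cv2
P,R=st();to(P,R,[.5461,.0889,.031],9.2)
for n in('top','scene','wrist'):
    m=arm.camera_model(n);p,d=arm.read_camera(n);np.savez(f'{n}4.npz',p=p,d=d,**{k:np.array(v) for k,v in m.items()})
    cv2.imwrite(f'pics/{n}4.png',p)
    if n=='top':a=cv2.resize(p[110:240,130:260],(390,390),interpolation=cv2.INTER_CUBIC)
    if n=='scene':b=cv2.resize(p[140:270,190:320],(390,390),interpolation=cv2.INTER_CUBIC)
cv2.imwrite('pics/m4.png',np.hstack([a,b]))
E
```

```text
t 7.25 P [0.4781 0.0779 0.034 ] yaw(y-90) 9.15 z [ 1.1e-03  2.0e-04 -1.0e+00] q [-0.24  0.74  0.03  2.12 -0.07  0.28  1.58] w 0.0384 gf 60.43670654296875 F [ 0.   0.2 -1.4]
tool shift [-0.0689  0.      0.003 ] rotvec [ 0.      0.0011 -0.0008]
```

View pics/m4.png

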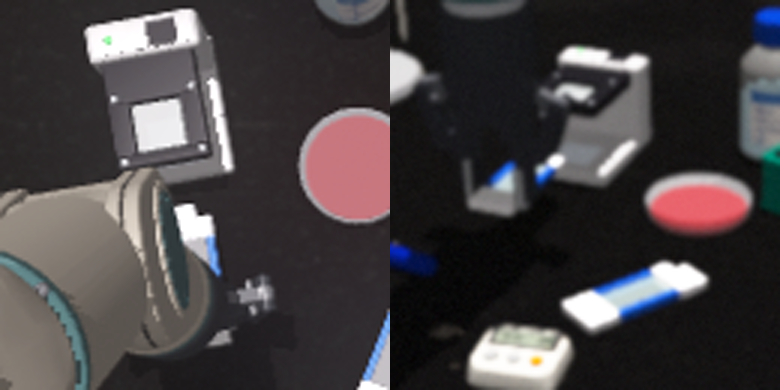

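The top crop shows the slide held straight ahead of the reader with its label end at about (192,182) in the full image. The scene crop shows it gripped with slide_done untouched. Next I'll check its tilt, height and offset numerically.

```bash
python3 - <<'E'
from h import *
P=np.array([.4781,.0779,.034]);a=np.radians(9.2);ex=np.array([np.cos(a),np.sin(a)]);ey=np.array([-ex[1],ex[0]])
for n in('wrist','top'):
    z=np.load(n+'4.npz');C=cloud(z);p=z['p'].astype(int)
    r=C[...,:2]-P[:2];X=r@ex;Y=r@ey
    m=(X>-.03)&(X<.11)&(abs(Y)<.019)&(abs(C[...,2]-.036)<.02)&(z['d']>0)&(p.min(2)>130)
    if m.sum()<20: print(n,m.sum());continue
    A=np.c_[X[m],Y[m],np.ones(m.sum())];w=C[...,2][m];f=np.linalg.lstsq(A,w,rcond=None)[0]
    print(n,m.sum(),'X',X[m].min(),X[m].max(),'Y',Y[m].min(),Y[m].max(),'slope x,y deg',np.degrees(f[:2]),'z at tcp',f[2],'res',np.std(w-A@f))
    # edges in plane z=.043
    k=(p.max(2)>110)&(X>-.04)&(X<.11)&(abs(Y)<.03)&(abs(C[...,2]-.036)<.025)
    v,u=np.where(k);q=ray(z,np.c_[u,v],.043)[:,:2]-P[:2];print('  x',np.round(np.percentile(q@ex,[0,1,99,100]),4),'y',np.round(np.percentile(q@ey,[0,1,99,100]),4))
E
```

```text
wrist 9365 X -0.02111027066627214 0.06118699793682437 Y -0.018769674485009196 0.01899495964547661 slope x,y deg [-1.39967269 -0.04603102] z at tcp 0.04291053674372233 res 0.001140526784059824
  x [-0.0226 -0.0222  0.0555  0.059 ] y [-0.0276 -0.023   0.026   0.0304]
top 162 X -0.018609553008450293 0.09079392269552139 Y -0.018705371135525953 0.004470987787296116 slope x,y deg [ 0.58683931 -0.27078744] z at tcp 0.04257038088302559 res 0.0020783666392715267
  x [-0.0191 -0.0183  0.0899  0.0908] y [-0.0208 -0.0206  0.0035  0.0046]
```

View pics/wrist4.png

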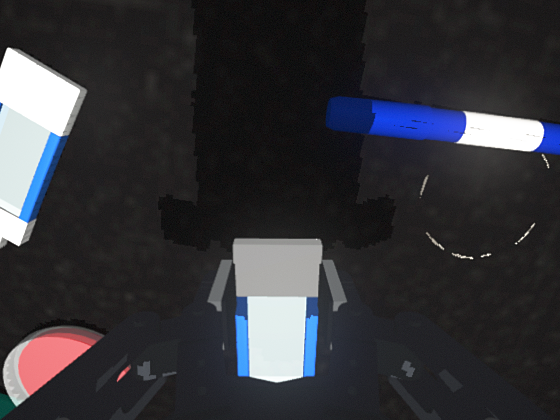

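Wrist view: the slide is seated between the pads (235–320, 240–380) and the marker is well clear below. As a baseline for tilt, I'll run the same fit on the picture where the slide still lay flat.

```bash
python3 - <<'E'
from h import *
for n,P,yaw,h in(('w3',(.4273,-.2999),9.7,.008),('wrist4',(.4781,.0779),9.2,.043)):
    a=np.radians(yaw);ex=np.array([np.cos(a),np.sin(a)]);ey=np.array([-ex[1],ex[0]])
    z=np.load(n+'.npz');C=cloud(z);p=z['p'].astype(int);r=C[...,:2]-np.array(P);X=r@ex;Y=r@ey
    m=(X>-.016)&(X<.045)&(abs(Y)<.014)&(abs(C[...,2]-h)<.006)&(z['d']>0)
    A=np.c_[X[m],Y[m],np.ones(m.sum())];w=C[...,2][m];f=np.linalg.lstsq(A,w,rcond=None)[0]
    print(n,m.sum(),np.degrees(f[:2]),f[2],np.std(w-A@f))
    print([ (round(x,3),round(float(np.median(C[...,2][m&(abs(X-x)<.003)])),4)) for x in np.arange(-.013,.045,.008)])
z=np.load('top4.npz');C=cloud(z);p=z['p'];r=C[...,:2]-[.4781,.0779];a=np.radians(9.2);X=r@[np.cos(a),np.sin(a)];Y=r@[-np.sin(a),np.cos(a)]
for lo,hi in((-.02,0),(.06,.075),(.075,.088)):
    m=(X>lo)&(X<hi)&(abs(Y)<.018)&(p.min(2)>130);print(lo,m.sum(),np.median(C[...,2][m]))
E
```

```text
w3 5974 [-2.41315038  0.65817177] 0.007856810789130319 0.0007861854125422613
[(np.float64(-0.013), 0.0083), (np.float64(-0.005), 0.0084), (np.float64(0.003), 0.0084), (np.float64(0.011), 0.0066), (np.float64(0.019), 0.0064), (np.float64(0.027), 0.0065), (np.float64(0.035), 0.0066), (np.float64(0.043), 0.0065)]
wrist4 6178 [-2.57111804 -0.28034606] 0.04324043541142505 0.0007705312590057313
[(np.float64(-0.013), 0.0438), (np.float64(-0.005), 0.0438), (np.float64(0.003), 0.0438), (np.float64(0.011), 0.0418), (np.float64(0.019), 0.0418), (np.float64(0.027), 0.0419), (np.float64(0.035), 0.0419), (np.float64(0.043), 0.0418)]
-0.02 52 0.5516463133138778
0.06 61 0.04331334412853716
0.075 42 0.04349448972487158
```

Level to within about 0.2° (the glass is recessed), top at 43.5 mm. Inserting 69 mm and lowering 3.3 mm.

Call:
play_rows(rows=[{"x": 0,"y": 0,"z": 0.0033,"rx": 0,"ry": 0,"rz": 0,"jaw": 0.3},{"x": -0.012,"y": 0,"z": 0,"rx": 0,"ry": 0,"rz": 0,"jaw": 0.3},{"x": -0.015,"y": 0,"z": 0,"rx": 0,"ry": 0,"rz": 0,"jaw": 0.3},{"x": -0.015,"y": 0,"z": 0,"rx": 0,"ry": 0,"rz": 0,"jaw": 0.3},{"x": -0.015,"y": 0,"z": 0,"rx": 0,"ry": 0,"rz": 0,"jaw": 0.3},{"x": -0.008,"y": 0,"z": 0,"rx": 0,"ry": 0,"rz": 0,"jaw": 0.3},{"x": -0.004,"y": 0,"z": 0,"rx": 0,"ry": 0,"rz": 0,"jaw": 0.3},{"x": 0,"y": 0,"z": 0,"rx": 0,"ry": 0,"rz": 0,"jaw": 0.3},{"x": 0,"y": 0,"z": 0,"rx": 0,"ry": 0,"rz": 0,"jaw": 0.3}])

```text
clock: 8.52
position: [0.545, 0.0889, 0.0299]
tcp_rot: [[-0.987, -0.159, -0.001], [-0.159, 0.987, -0.0], [0.001, 0.0, -1.0]]
ft_force: [0.3, -0.3, -0.7]
grip_width: 0.0382
gripper_force: 60.4
```

```bash
python3 - <<'E'
from st import *
from h import *
P,R=st();to(P,R,[.5461,.0889,.031],9.2)
for n in('top','scene'):
    m=arm.camera_model(n);p,d=arm.read_camera(n);np.savez(f'{n}5.npz',p=p,d=d,**{k:np.array(v) for k,v in m.items()})
    if n=='top':a=cv2.resize(p[110:200,140:230],(390,390),interpolation=cv2.INTER_CUBIC)
    else:
        b=cv2.resize(p[140:230,220:310],(390,390),interpolation=cv2.INTER_CUBIC)
cv2.imwrite('pics/m5.png',np.hstack([a,b]))
# scene0 check of reader: project base front corners, column top corners
a=np.radians(9.2);W=lambda x,y,z:[.6217+x*np.cos(a)-y*np.sin(a),.1011+x*np.sin(a)+y*np.cos(a),z]
z=np.load('scene0.npz')
pts=[(-.03,-.042,.014),(-.03,.042,.014),(.082,-.042,.014),(.052,-.042,.086),(.082,-.042,.086),(-.03,-.035,.08),(-.03,.035,.08)]
q=proj(z,[W(*t) for t in pts]);print(np.round(q,1).tolist())
c=z['p'][145:210,220:290].copy();c=cv2.resize(c,None,fx=8,fy=8,interpolation=cv2.INTER_CUBIC)
for u,v in q: cv2.drawMarker(c,(int((u-220+.5)*8),int((v-145+.5)*8)),(0,0,255),cv2.MARKER_CROSS,14,1)
cv2.imwrite('pics/s0.png',c)
E
```

```text
t 8.525 P [0.545  0.0889 0.0299] yaw(y-90) 9.18 z [-1.e-03 -1.e-04 -1.e+00] q [-0.24  0.79  0.04  1.94 -0.07  0.42  1.58] w 0.0382 gf 60.44516086578369 F [ 0.3 -0.3 -0.7]
tool shift [-0.0011 -0.0001 -0.0011] rotvec [ 0.     -0.001  -0.0004]
[[261.0, 197.4], [233.4, 192.7], [276.8, 181.3], [272.2, 161.9], [276.4, 158.1], [257.7, 174.6], [234.1, 171.0]]
```

View pics/m5.png

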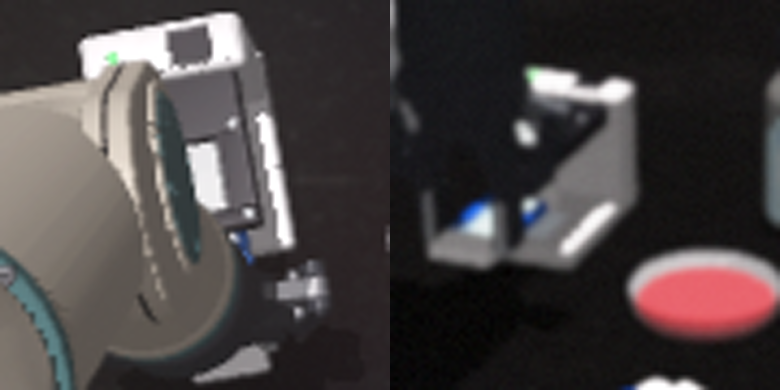

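View pics/s0.png

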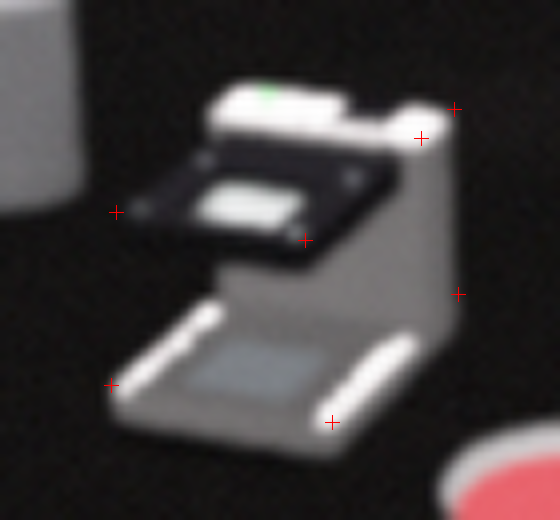

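In the scene view the reader's predicted corners land within 1–2 px of the real ones, so its pose holds. The top and scene crops show the slide inside the gap under the window without contact. I'll trim about 1 mm and settle.

Call:
play_rows(rows=[{"x": -0.001,"y": 0,"z": -0.001,"rx": 0,"ry": 0,"rz": 0,"jaw": 0.3},{"x": 0,"y": 0,"z": 0,"rx": 0,"ry": 0,"rz": 0,"jaw": 0.3},{"x": 0,"y": 0,"z": 0,"rx": 0,"ry": 0,"rz": 0,"jaw": 0.3},{"x": 0,"y": 0,"z": 0,"rx": 0,"ry": 0,"rz": 0,"jaw": 0.3},{"x": 0,"y": 0,"z": 0,"rx": 0,"ry": 0,"rz": 0,"jaw": 0.3},{"x": 0,"y": 0,"z": 0,"rx": 0,"ry": 0,"rz": 0,"jaw": 0.3}])

```text
clock: 9.38
position: [0.5466, 0.0891, 0.031]
tcp_rot: [[-0.987, -0.159, -0.0], [-0.159, 0.987, -0.0], [0.0, 0.0, -1.0]]
ft_force: [0.6, -0.0, -0.4]
grip_width: 0.0384
gripper_force: 60.4
```

```bash
python3 - <<'E'
from st import *
from h import *
P,R=st();to(P,R,[.5461,.0889,.031],9.2);print(np.abs(arm.sense()['dq']).max())
m=arm.camera_model('wrist');p,d=arm.read_camera('wrist');z=dict(p=p,d=d,**{k:np.array(v) for k,v in m.items()})
C=cloud(z);a=np.radians(9.2);r=C[...,:2]-P[:2];X=r@[np.cos(a),np.sin(a)];Y=r@[-np.sin(a),np.cos(a)]
for x in(-.013,-.005,.003,.019,.035,.043):
    k=(abs(X-x)<.003)&(abs(Y)<.014)&(abs(C[...,2]-.04)<.008);print(x,k.sum(),np.median(C[...,2][k]))
k=(abs(Y)<.012)&(abs(C[...,2]-.04)<.008);print('rear edge',X[k].min())
E
```

```text
t 9.375 P [0.5466 0.0891 0.031 ] yaw(y-90) 9.18 z [-1.e-04 -0.e+00 -1.e+00] q [-0.24  0.79  0.04  1.93 -0.07  0.42  1.58] w 0.0384 gf 60.444066524505615 F [ 0.6 -0.  -0.4]
tool shift [ 0.0005 -0.0001 -0.    ] rotvec [ 0.     -0.0001 -0.0004]
0.002037923334999427
-0.013 755 0.040496842251321385
-0.005 718 0.04047537452727892
0.003 655 0.04046629619990941
0.019 593 0.03844723991496665
0.035 549 0.03854296305836108
0.043 524 0.038496324788086636
rear edge -0.0212470581835805
```

Height is 40.5 mm, it's level and still, and within 1 mm of the target. Handing in.

```bash
python3 -c "
from station import arm
print(arm.sign_off())"
```

```text
the job is handed in; nothing more can be done
None
```

The label-side-up slide is held still and level in the reader, with its label end under the window centre at about 40 mm (each within about 2 mm by my measurements). There was no sign of contact with the reader, nothing else was moved, and the job is handed in at about 9.4 s.

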